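# Turn the leaf of the packing guide

### The job

The next pack needs the other side of the packing guide, but a jar is standing on the open page. First slide that jar off the page onto the bare table, keeping it standing and never lifting it; then, with the fingertips only, push the half-raised leaf up and over its spine, without pinching it or letting it slam, until it lies flat on the page where the jar stood. Leave the other loose things alone.

Things in the scene. Friction and masses are not known exactly. Their poses are not given: they have to be found in the camera images.
- guide: White printed sheet fixed to the table, 180 (its x) by 310 mm (its y), under 1 mm thick, halved into two pages by a steel spine along its x axis. Origin: centre of the sheet, table height. x runs along the spine, roughly away from the robot; y points to the open page to be covered (robot's left); z up. The leaf starts over the -y page. Blocks at the spine's ends (x = +-100 mm) are 14 mm high, 22 wide.
- leaf (a joint): Leaf angle about the spine, rad: 0 = flat on the -y page, 1.57 upright, 3.14 flat on the +y page (stop). Starts part-raised. Stiff hinge: the leaf stays where it is left; 1 to 4 N at its free edge moves it. Grey rigid board, 180 mm along the spine, 8 thick, 160 g, from 10 to 155 mm off the spine axis, which is 7 mm above the table; flat, its top is 11 mm above the table.
- leaf_edge (a point): Middle of the leaf's free edge (mid-thickness), 155 mm from the spine axis.
- jar: The jar to slide away: closed glass jar, radius 33 mm, 92 mm high, about 0.33 kg, standing on the +y page of the guide. Origin: centre of its underside, z up. There are at least 100 mm of bare table beyond the +y edge of the page.
- jar_far: Same kind of jar, standing on the table beyond the far end of the guide; leave alone. Origin: centre of its underside.
- jar_left: Same kind of jar, standing apart on the table, well left of the guide; leave alone. Origin: centre of its underside.
- tape: Roll of tape lying flat beyond the far end of the guide, 92 mm across, 30 mm high; leave alone. Origin: centre of its underside.
- lid_loose: Loose jar lid, 68 mm across, 12 mm high, flat on the table at the near end of the guide; leave alone. Origin: centre of its underside.
- brush: Small hand brush, 180 mm long, lying on the table well left of the guide; leave alone. Origin: on its underside, about mid-length.
Mind the look-alikes: they are no part of the job. Leave any red look-alike of the jar alone.

How it is judged (in metres and radians):
On the way, in this order (a step that is already met when the one before it is completed fails the run):
1. the jar stands upright on the bare table clear of the guide's sheet, the leaf not yet turned past upright ((y of jar in the frame of guide above 0.186 m or x of jar in the frame of guide above 0.121 m or x of jar in the frame of guide below -0.121 m or y of jar in the frame of guide below -0.186 m) and angle between jar's own z axis and vertical below 0.1 rad and value of joint leaf below 1.5 rad), for 0.2 s.
2. the leaf is pushed past upright (value of joint leaf above 1.65 rad), for 0.1 s.
At the end, for the whole second after the job is handed in: The leaf lies flat on the +y page (joint above 3.07 rad, at rest); the jar stands upright (within 0.1 rad) and still on the table, wholly off the guide's sheet (within 2 mm); the other loose things are within 30 mm of where they were (value of joint leaf above 3.07 rad and velocity of joint leaf below 0.05 rad/s and (y of jar in the frame of guide above 0.186 m or x of jar in the frame of guide above 0.121 m or x of jar in the frame of guide below -0.121 m or y of jar in the frame of guide below -0.186 m) and angle between jar's own z axis and vertical below 0.1 rad and height (world z) of jar between -0.006 and 0.006 m and linear speed of jar below 0.02 m/s and distance of each of jar_far, jar_left, tape, lid_loose, brush from where it was at the start of the episode below 0.03 m); the robot touches nothing.
It fails at once if the jar is lifted off the table (more than 15 mm) (height (world z) of jar above 0.015 m).
It fails at once if the jar is tipped (beyond 0.5 rad) (angle between jar's own z axis and vertical above 0.5 rad).
It fails at once if the leaf is pinched (more than 3 N of finger force on both of its faces at once) (contact force between the fingers and leaf_c0 above 3 N and contact force between the fingers and leaf_c1 above 3 N).
It fails at once if the leaf is thrown over or slammed (faster than 4 rad/s) (velocity of joint leaf above 4 rad/s).
It fails at once if another loose thing is moved more than 30 mm or a bystander jar is tipped (distance of any of jar_far, jar_left, tape, lid_loose, brush from where it was at the start of the episode above 0.03 m or angle between any of jar_far, jar_left's own z axis and vertical above 0.5 rad).
It also fails if it takes over 58 s, if anything falls off the work surface, if the arm or the gripper's body presses on something with over 40 N, if the wrist force passes 120 N, or if a joint passes its speed limit or range.

### The arm

A 6-joint arm with a two-finger parallel gripper is mounted at the origin on the work surface. World frame = base frame: x ahead of the robot, y to its left, z up, the work surface at z = 0. Lengths are in mm, angles in rad, forces in N, time in s.
With the tool pointing down it reaches from about 350 to 775 mm from the base axis. Payload 7.3 kg.
Tool frame: the origin (TCP) lies between the finger pads; the fingertips stand 17 mm ahead of it and the grasp point (between the pads) lies 2 mm behind it; z points along the fingers, y is the direction in which the jaws open and shut (so a half turn about z gives the same grasp; the last joint's range is limited). The gripper opens to 92 mm and grips with 3 to 60 N. Pads are 19 mm wide; open, the fingers measure 130 mm over their backs; the gripper's body (75 mm by 190 mm) begins 47 mm behind the grasp point.
Start: joints at [-1.448, 0.342, 1.524, -0, 1.275, -0.146], TCP at [139.448, -506.159, 243.741] pointing down, gripper open.
Joint ranges: [-2.53, 2.53], [-0.77, 2.02], [0.04, 2.7], [-1, 4.14], [0.28, 2.66], [-3.11, 3.11]. Speed limits (rad/s): [2.57, 2.57, 3.14, 3.14, 3.14, 3.14].

### API

Orientations are given as [roll, pitch, yaw] about the fixed x, y, z axes, in that order (R = Rz(yaw) Ry(pitch) Rx(roll)).
In Python, from plant import get_obs, capture, get_calibration, close_job gives the robot as it stands.
- The arm moves only by the tool carry_out, never from a script. Its argument "moves" is one flat list of numbers, 7 for each row, row after row: the shift along the tool's x, y, z normalised to -1 to 1, where 1 is 40 cm, then the turn, a rotation vector about the tool's x, y, z normalised to -1 to 1, where 1 is 30 degrees, then the opening, from 0 (shut) to 1 (fully open). A call has exactly 8 rows; each row is the pose to reach, as a shift and turn from the pose measured when the call began, along the tool's axes at that moment; what a row does not reach only later rows make up. A row lasts 1/10 s, in which the tool goes at most 50 mm and 8.59 degrees, less where a joint would pass 70% of its speed; a pose out of reach is approached as far as the arm can. A call with a number of a shift or a turn outside -1 to 1 is refused whole. A call with a gripper value outside its range is refused whole. The fingers move at their own pace and stop on an object; the grip force is fixed at half the most. Time passes only in rows, so rows that repeat a pose let the fingers close, or fill a call up. It gives the time, the measured TCP pose, the force and the opening at its end, in the units of the state.
- get_obs(): the state, without advancing time (a new reading comes with each control period).
- capture(name): name is "side" or "top" or "wrist"; returns the picture (400x640x3 uint8, red, green, blue); there is no depth.
- get_calibration(name): a dict with "vfov" (degrees; the focal length in pixels is half the picture's height over the tangent of half this angle, whatever the lens; pixels are square), "cx", "cy" (the principal point, pixels), "cam_to_world" (4x4, takes a point from camera to world coordinates). Camera axes: x right, y up, looking along -z (the intrinsics and any distortion apply to the point x, -y, -z); pixel columns grow to the right and rows downward; lengths in mm; the calibration is good to about 2 mm. The wrist camera is an equidistant fisheye: a pixel r from the principal point sees the ray r / f radians off the axis. A picture is of the moment at which its call begins: read the wrist's pose just before it. get_calibration takes no time and is no camera call; for the wrist camera it gives the pose at the moment of the call.
- close_job(): hands the job in, once; it reports no verdict.
The state is a dict: "time": time; "joint_positions": joint angles; "dq": joint speeds; "tau": joint torques, N m; "tool_pos": TCP position; "tcp_rot": TCP orientation; "contact_force": force on the tool from outside, world axes, zero at the start; "moment": the same for the moment, N m; "grip_width": finger opening in mm.
Only numpy, scipy, OpenCV 4.12 (cv2) and the standard library are available. Lean on these libraries where they do the work, as an engineer would, in place of code of your own. Each camera call takes 0.05 s, during which the arm holds its last target.

## Working session

There is one attempt and no reset: what is moved stays moved. The work goes in short steps, Python scripts to look and compute and a tool call to move; the robot and the scene stay as the last step left them, time stands still between calls to the robot, and variables do not carry over. Pictures are saved under pics/ and viewed, and the job is handed in when it is done.

Besides the shell and the picture viewer there is one more tool, called after "Request:" in YAML: its name, and indented under it one key for each argument. carry_out: Moves the arm, as the interface text tells. Scaled input: -1 to 1 covers 40 cm each way for a shift and 30 degrees each way for a turn. Its arguments: {"type":"object","properties":{"moves":{"type":"array","items":{"type":"number"}}},"required":["moves"]}

```bash
ls; mkdir -p pics
python3 - <<'E'
from plant import *
import cv2
print(get_obs())
for n in ("side","top","wrist"):
    c=get_calibration(n);print(n,c)
    cv2.imwrite(f"pics/{n}0.png",capture(n)[:,:,::-1])
E
```

```text
pics
{'time': 0.0, 'joint_positions': array([-1.44800671e+00,  3.42684476e-01,  1.52499385e+00,  4.53779409e-06,
        1.27542063e+00, -1.45972945e-01]), 'dq': array([-7.31139184e-04, -1.70728845e-03,  2.33747705e-05, -1.01811103e-03,
        1.75583524e-03, -6.11196374e-05]), 'tau': array([ 3.33624957e-03, -4.31235230e+01, -2.44218636e+01,  7.20926025e-02,
        5.60331834e-02, -1.41792975e-04]), 'tool_pos': array([ 139.39738467, -505.76317261,  243.07289153]), 'tcp_rot': array([-3.14010301e+00, -2.23391446e-04,  2.68761076e-01]), 'contact_force': array([-0.81945005, -0.3269175 , -0.48031225]), 'moment': array([-0.00332659, -0.03824584,  0.03261282]), 'grip_width': 91.84916579456998}
side {'vfov': 55.79106165153063, 'cx': 318.98769602279134, 'cy': 197.16275935634246, 'cam_to_world': array([[-8.81249397e-01,  2.61769269e-01, -3.93543326e-01,
         1.64409478e+02],
       [-4.72439381e-01, -5.12790476e-01,  7.16831193e-01,
         8.10164163e+02],
       [-1.41608922e-02,  8.17632422e-01,  5.75566409e-01,
         6.05409325e+02],
       [ 0.00000000e+00,  0.00000000e+00,  0.0
[... 225 characters left out ...]
       [-9.99713265e-01,  2.26412941e-02,  7.79483988e-03,
         1.12399128e+02],
       [ 1.20092266e-02,  1.92445722e-01,  9.81234132e-01,
         1.12972754e+03],
       [ 0.00000000e+00,  0.00000000e+00,  0.00000000e+00,
         1.00000000e+00]])}
wrist {'vfov': 65.70646984690485, 'cx': 314.96868397754764, 'cy': 200.88027175970836, 'cam_to_world': array([[ 2.66454725e-01,  9.20465595e-01,  2.85910768e-01,
         2.17483707e+02],
       [-9.63845983e-01,  2.54976449e-01,  7.73817228e-02,
        -4.85333368e+02],
       [-1.67329876e-03, -2.96192671e-01,  9.55126746e-01,
         3.84917261e+02],
       [ 0.00000000e+00,  0.00000000e+00,  0.00000000e+00,
         1.00000000e+00]])}
```

View pics/side0.png

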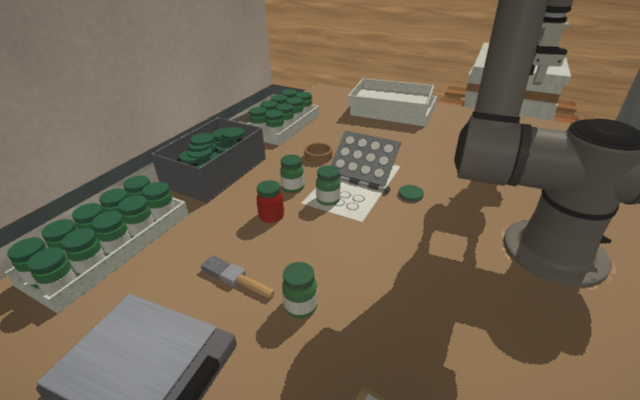

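View pics/top0.png

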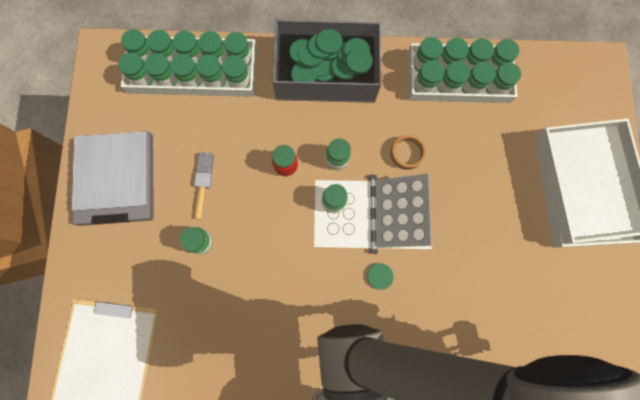

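Run:
```python
import cv2
im=cv2.imread('pics/top0.png')
cv2.imwrite('pics/top0c.png',cv2.resize(im[90:330,180:480],(800,640),interpolation=cv2.INTER_CUBIC)[:600])
```

```text
(no output)
```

View pics/top0c.png

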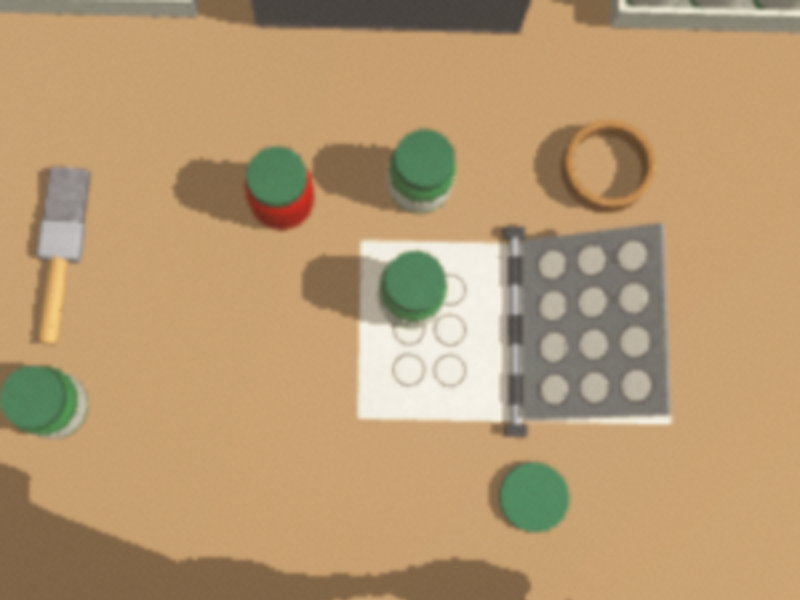

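Candidates for the jar (top picture): on the page (335,198) is the green jar I want. The others are the far jar (339,153), the red look-alike (285,160) and the left jar (197,240). The guide's left page has crop corners (360,241) and (358,418), and the spine runs from (514,232) to (514,430).

```bash
cat > h.py <<'E'
import numpy as np
from plant import *
def ray(n,u,v,c=None):
    c=c or get_calibration(n); f=200/np.tan(np.radians(c['vfov']/2))
    x,y=u-c['cx'],v-c['cy']
    if n=='wrist':
        r=np.hypot(x,y);t=r/f; d=np.array([np.sin(t)*x/r,-np.sin(t)*y/r,-np.cos(t)])
    else: d=np.array([x/f,-y/f,-1])
    T=c['cam_to_world']; return T[:3,3],T[:3,:3]@d
def at(n,u,v,z,c=None):
    o,d=ray(n,u,v,c); return o+d*(z-o[2])/d[2]
def proj(n,P,c=None):
    c=c or get_calibration(n); f=200/np.tan(np.radians(c['vfov']/2));T=c['cam_to_world']
    p=T[:3,:3].T@(np.array(P,float)-T[:3,3])
    if n=='wrist':
        r=np.hypot(p[0],p[1]);t=np.arctan2(r,-p[2]);return np.array([c['cx']+f*t*p[0]/r,c['cy']-f*t*p[1]/r])
    return np.array([c['cx']+f*p[0]/-p[2],c['cy']+f*p[1]/p[2]])
E
python3 - <<'E'
from h import *
np.set_printoptions(precision=1,suppress=True)
k=300/800
def T(a,b,z):return at('top',180+a*k,90+b*k,z)
for nm,a,b,z in [('pTL',360,241,0),('pBL',358,418,0),('pBR',671,422,0),('spT',514,232,14),('spB',514,430,14),('jar',414,286,92),('jarfar',424,160,92),('red',277,176,92),('left',36,399,92),('lid',535,497,12),('tape',610,165,30),('leafTR@40',661,226,40),('leafBR@40',668,412,40),('leafBR@0',668,412,10)]:
    print(nm,T(a,b,z))
E
python3 - <<'E'
import cv2
im=cv2.imread('pics/side0.png')
cv2.imwrite('pics/side0c.png',cv2.resize(im[110:240,230:440],None,fx=3.8,fy=3.8,interpolation=cv2.INTER_CUBIC))
E
```

```text
pTL [608.7 106.1   0. ]
pBL [429.2 104.3   0. ]
pBR [ 432.  -205.7    0. ]
spT [618.4 -49.   14. ]
spB [419.8 -48.   14. ]
jar [545.4  55.6  92. ]
jarfar [667.4  47.5  92. ]
red [648.3 186.4  92. ]
left [433.  397.4  92. ]
lid [356.  -68.2  12. ]
tape [ 686.2 -143.8   30. ]
leafTR@40 [ 621.5 -190.7   40. ]
leafBR@40 [ 438.3 -191.9   40. ]
leafBR@0 [ 440.9 -200.3   10. ]
```

View pics/side0c.png

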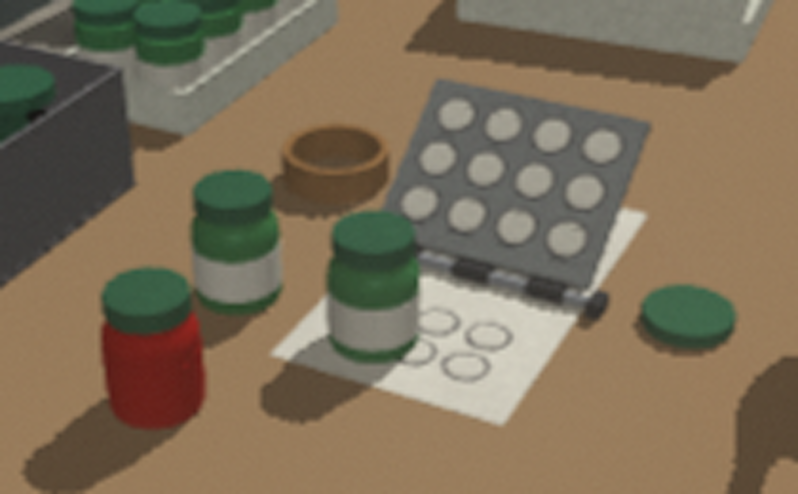

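Run:
```python
from h import *
np.set_printoptions(precision=2,suppress=True)
# fit theta using guide origin (520,-49.5), yaw ~0
cor={'side':[(230+650/3.8,110+125/3.8),(230+437/3.8,110+80/3.8)],'top':[(180+668*.375,90+412*.375),(180+661*.375,90+226*.375)]}
for r in (155,):
  for th in np.arange(.2,1.2,.1):
    o=[]
    for n in cor:
      for (uv,x) in zip(cor[n],(430,610)):
        # visible upper-face corner
        t=np.array([-np.cos(th),np.sin(th)]);nn=np.array([np.sin(th),np.cos(th)])
        p=t*155+nn*4
        o.append(proj(n,[x,-49.5+p[0],7+p[1]])-np.array(uv))
    print(round(th,2),np.concatenate(o))
print([at('side',230+u/3.8,110+v/3.8,92) for u,v in [(374,237)]], at('side',230+274/3.8,110+352/3.8,0),at('side',230+503/3.8,110+424/3.8,0))
```

```text
0.2 [ 0.3  12.69  2.64 12.4   3.71  3.28  4.09  4.19]
0.3 [0.4  8.95 2.22 8.76 3.72 2.81 4.07 2.81]
0.4 [0.34 5.49 1.6  5.38 3.08 2.32 3.42 1.43]
0.5 [0.1  2.34 0.78 2.28 1.78 1.82 2.13 0.07]
0.6 [-0.32 -0.46 -0.26 -0.48 -0.2   1.33  0.19 -1.27]
0.7 [-0.93 -2.86 -1.5  -2.88 -2.85  0.84 -2.4  -2.56]
0.8 [-1.72 -4.84 -2.94 -4.88 -6.18  0.37 -5.64 -3.79]
0.9 [ -2.69  -6.35  -4.57  -6.44 -10.15  -0.09  -9.49  -4.93]
1.0 [ -3.85  -7.36  -6.39  -7.54 -14.72  -0.51 -13.93  -5.97]
1.1 [ -5.18  -7.84  -8.38  -8.14 -19.86  -0.91 -18.91  -6.89]
[array([546.54,  60.8 ,  92.  ])] [607.18 100.     0.  ] [429.08 101.07   0.  ]
```

Request:
carry_out:
  moves: [0.68, -0.545, 0.1, 0, 0, 0.513, 1, 0.68, -0.545, 0.1, 0, 0, 0.513, 1, 0.68, -0.545, 0.1, 0, 0, 0.513, 1, 0.68, -0.545, 0.1, 0, 0, 0.513, 1, 0.68, -0.545, 0.1, 0, 0, 0.513, 1, 0.68, -0.545, 0.1, 0, 0, 0.513, 1, 0.68, -0.545, 0.1, 0, 0, 0.513, 1, 0.68, -0.545, 0.1, 0, 0, 0.513, 1]

```text
time: 0.95
tool_pos: [345.6, -218.4, 202.8]
tcp_rot: [-3.138, 0.001, 0.007]
contact_force: [-0.1, -0.1, 0.6]
grip_width: 91.4
```

Request:
carry_out:
  moves: [0.5, -0.69, 0.12, 0, 0, 0, 1, 0.5, -0.69, 0.12, 0, 0, 0, 1, 0.5, -0.69, 0.12, 0, 0, 0, 1, 0.5, -0.69, 0.12, 0, 0, 0, 1, 0.5, -0.69, 0.12, 0, 0, 0, 1, 0.5, -0.69, 0.12, 0, 0, 0, 1, 0.5, -0.69, 0.12, 0, 0, 0, 1, 0.5, -0.69, 0.12, 0, 0, 0, 1]

```text
time: 1.75
tool_pos: [545.6, 63.0, 154.3]
tcp_rot: [-3.137, 0.001, 0.012]
contact_force: [0.7, -0.1, -0.0]
grip_width: 91.8
```

Run:
```python
from h import *
import cv2
o=get_obs();print(o['tool_pos'],o['tcp_rot'])
c=get_calibration('wrist'); im=capture('wrist')[:,:,::-1]
print(proj('wrist',[545.5,58,92],c),proj('wrist',[545.5,58,0],c))
import pickle;pickle.dump(c,open('cw.pkl','wb'))
cv2.imwrite('pics/w1.png',im)
```

```text
[545.58200178  62.95198027 154.29401933] [-3.13673838e+00  6.52810516e-04  1.16188740e-02]
[321.39025512 224.74000917] [320.04051698 190.35466154]
```

View pics/w1.png

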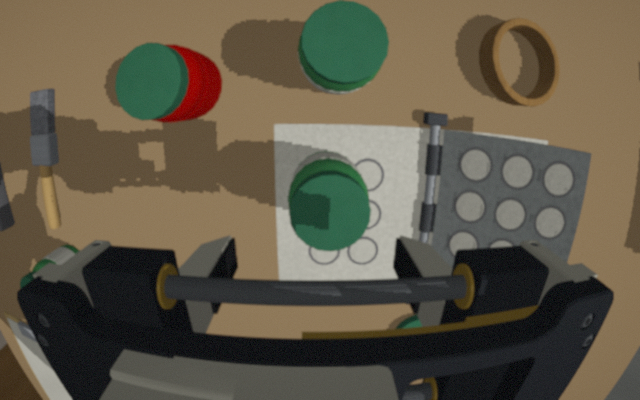

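The wrist picture shows the jar's lid centred at about (331,211) on the page, with the far jar at (343,46) and the red jar at (152,82).

Run:
```python
from h import *
import pickle;c=pickle.load(open('cw.pkl','rb'))
np.set_printoptions(precision=1,suppress=True)
print(at('wrist',331,211,92,c),at('wrist',291,208,88,c),at('wrist',371,208,88,c),'far',at('wrist',344,46,92,c),'pageleft',at('wrist',276,200,0,c),at('wrist',276,125,0,c),'spine',at('wrist',436,118,14,c),at('wrist',428,230,14,c),'red',at('wrist',152,82,92,c))
```

```text
[555.9  51.5  92. ] [556.4  79.7  88. ] [557.1  22.6  88. ] far [668.1  45.3  92. ] pageleft [534.9 102.1   0. ] [609.7 101.    0. ] spine [622.5 -50.4  14. ] [509.1 -54.1  14. ] red [650.  179.7  92. ]
```

Run:
```python
import cv2,numpy as np
a=cv2.resize(cv2.imread('pics/w1.png')[140:270,260:400],None,fx=4,fy=4,interpolation=cv2.INTER_CUBIC)[:,:390]
b=cv2.resize(cv2.imread('pics/top0.png')[175:240,305:365],None,fx=8,fy=8,interpolation=cv2.INTER_CUBIC)[:,:400]
a=cv2.resize(cv2.imread('pics/w1.png')[150:260,280:380],None,fx=4,fy=4,interpolation=cv2.INTER_CUBIC)
b=cv2.resize(cv2.imread('pics/top0.png')[180:220,315:355],None,fx=10,fy=10,interpolation=cv2.INTER_CUBIC)
H=np.zeros((440,800,3),np.uint8);H[:440,:400]=a;H[:400,400:]=b
cv2.imwrite('pics/cmp.png',H)
```

```text
(no output)
```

View pics/cmp.png

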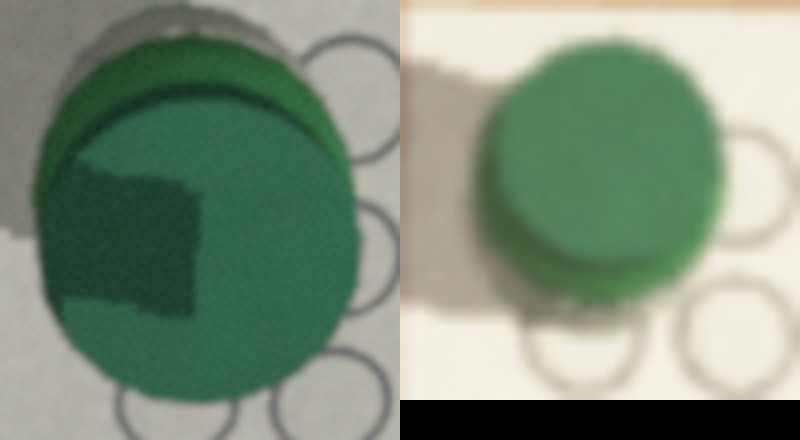

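Run:
```python
from h import *
import pickle;c=pickle.load(open('cw.pkl','rb'))
np.set_printoptions(precision=1,suppress=True)
print(at('top',335.8,195.4,92),at('wrist',330,212,92,c))
```

```text
[550.1  54.3  92. ] [555.1  52.2  92. ]
```

Request:
carry_out:
  moves: [0.016, 0.024, 0.02, 0, 0, 0, 1, 0.016, 0.024, 0.1, 0, 0, 0, 1, 0.016, 0.024, 0.2, 0, 0, 0, 1, 0.016, 0.024, 0.285, 0, 0, 0, 1, 0.016, 0.024, 0.285, 0, 0, 0, 1, 0.016, 0.024, 0.285, 0, 0, 0, 1, 0.016, 0.024, 0.285, 0, 0, 0, 0.6, 0.016, 0.024, 0.285, 0, 0, 0, 0.6]

```text
time: 2.6
tool_pos: [551.6, 51.3, 42.4]
tcp_rot: [-3.138, -0.001, 0.01]
contact_force: [-1.0, -0.8, -0.7]
grip_width: 80.2
```

Run:
```python
from h import *
import cv2
cv2.imwrite('pics/w2.png',capture('wrist')[:,:,::-1])
o=get_obs();print(o['grip_width'],o['tool_pos'])
```

```text
76.47296811602935 [551.35637485  51.43832079  42.17733471]
```

View pics/w2.png

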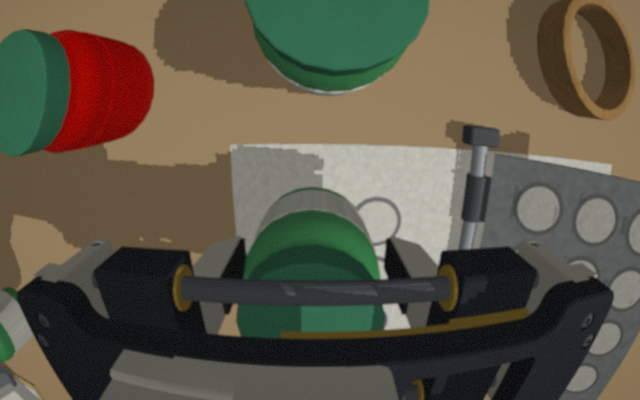

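The jar sits between the open fingers. Next I grip it and slide it level.

Request:
carry_out:
  moves: [0, 0, 0, 0, 0, 0, 0.6, 0, 0, 0, 0, 0, 0, 0.6, 0, 0, 0, 0, 0, 0, 0.6, 0, 0, 0, 0, 0, 0, 0.6, -0.01, -0.02, 0, 0, 0, 0, 0.6, -0.02, -0.05, 0, 0, 0, 0, 0.6, -0.03, -0.09, 0, 0, 0, 0, 0.6, -0.03, -0.13, 0, 0, 0, 0, 0.6]

```text
time: 3.45
tool_pos: [539.0, 103.2, 43.3]
tcp_rot: [-3.14, -0.003, 0.011]
contact_force: [0.1, -4.2, 6.3]
grip_width: 64.9
```

Request:
carry_out:
  moves: [0, -0.03, 0, 0, 0, 0, 0.6, 0, -0.06, 0, 0, 0, 0, 0.6, 0, -0.09, 0, 0, 0, 0, 0.6, 0, -0.12, 0, 0, 0, 0, 0.6, 0, -0.138, 0, 0, 0, 0, 0.6, 0, -0.138, 0, 0, 0, 0, 0.6, 0, -0.138, 0, 0, 0, 0, 0.6, 0, -0.138, 0, 0, 0, 0, 0.85]

```text
time: 4.25
tool_pos: [538.3, 158.2, 43.3]
tcp_rot: [-3.139, -0.002, 0.011]
contact_force: [0.0, -0.4, 0.2]
grip_width: 69.3
```

Run:
```python
from h import *
import cv2
im=capture('side')[:,:,::-1]
cv2.imwrite('pics/s2.png',cv2.resize(im[90:270,220:440],None,fx=3.3,fy=3.3,interpolation=cv2.INTER_CUBIC))
o=get_obs();print(o['grip_width'],o['tool_pos'])
```

```text
72.51819332074537 [538.28334086 158.05518589  43.27225289]
```

View pics/s2.png

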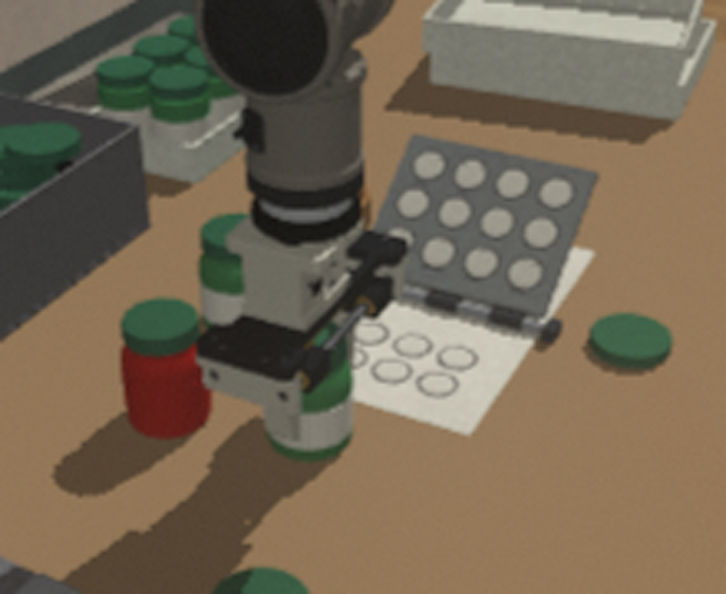

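The jar stands upright on bare wood at about (308,430) in the crop. I open fully and rise straight up.

Request:
carry_out:
  moves: [0, 0, 0, 0, 0, 0, 1, 0, 0, 0, 0, 0, 0, 1, 0, 0, -0.05, 0, 0, 0, 1, 0, 0, -0.15, 0, 0, 0, 1, 0, 0, -0.27, 0, 0, 0, 1, 0, 0, -0.39, 0, 0, 0, 1, 0, 0, -0.45, 0, 0, 0, 1, 0, 0, -0.45, 0, 0, 0, 1]

```text
time: 5.1
tool_pos: [539.8, 157.8, 227.6]
tcp_rot: [-3.138, -0.011, 0.01]
contact_force: [0.3, -0.0, -0.1]
grip_width: 91.9
```

Run:
```python
from h import *
import cv2
im=capture('top')[:,:,::-1]
cv2.imwrite('pics/t2.png',cv2.resize(im[90:330,180:480],(800,640),interpolation=cv2.INTER_CUBIC)[:600])
c=get_calibration('wrist')
cv2.imwrite('pics/w3.png',capture('wrist')[:,:,::-1])
import pickle;pickle.dump(c,open('cw.pkl','wb'))
o=get_obs();print(o['grip_width'],o['tool_pos'])
```

```text
91.75140654162114 [537.69663989 157.48639374 223.06088014]
```

View pics/t2.png

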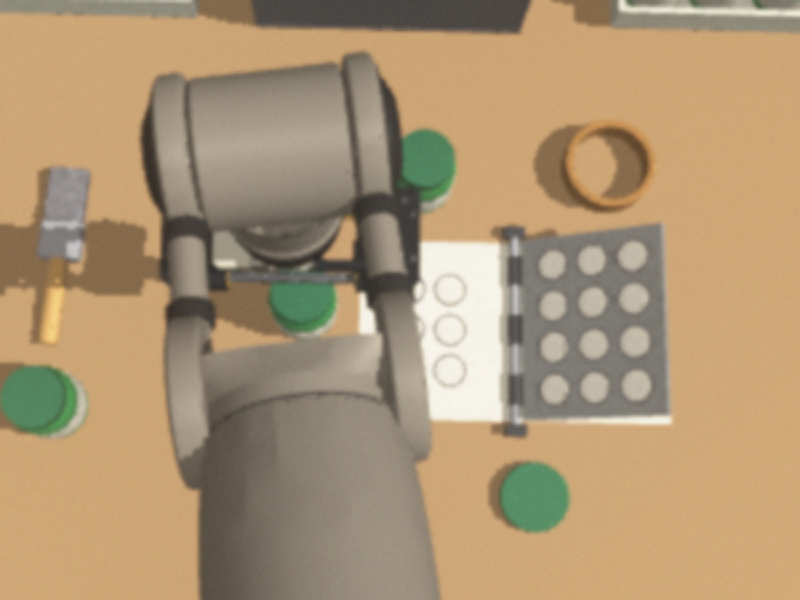

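View pics/w3.png

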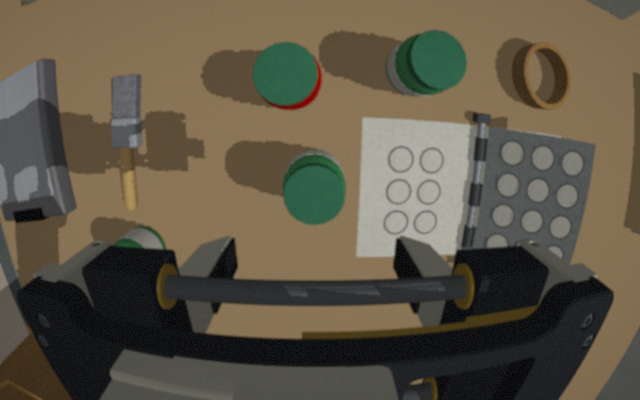

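Run:
```python
from h import *
import pickle;c=pickle.load(open('cw.pkl','rb'))
print(at('wrist',315,193,92,c).round(1),at('wrist',361,185,0,c).round(1),'spine',at('wrist',482,118,14,c).round(1),at('wrist',470,234,14,c).round(1))
```

```text
[542.7 157.2  92. ] [528.2 100.8   0. ] spine [621.5 -49.2  14. ] [467.  -53.3  14. ]
```

Request:
carry_out:
  moves: [-0.05, 0.12, 0, 0, 0, -0.28, 0, -0.05, 0.24, 0, 0, 0, -0.56, 0, -0.05, 0.325, 0, 0, 0, -0.84, 0, -0.05, 0.325, 0, 0, 0, -1, 0, -0.05, 0.325, 0, 0, 0, -1, 0, -0.05, 0.325, 0, 0, 0, -1, 0, -0.05, 0.325, 0, 0, 0, -1, 0, -0.05, 0.325, 0, 0, 0, -1, 0]

```text
time: 6.0
tool_pos: [518.9, 28.1, 222.4]
tcp_rot: [-3.141, -0.002, 0.534]
contact_force: [0.2, 0.5, -0.9]
grip_width: 32.6
```

Request:
carry_out:
  moves: [-0.055, 0.093, 0, 0, 0, -0.28, 0, -0.11, 0.187, 0, 0, 0, -0.56, 0, -0.165, 0.28, 0, 0, 0, -0.84, 0, -0.165, 0.28, 0, 0, 0, -1, 0, -0.165, 0.28, 0, 0, 0, -1, 0, -0.165, 0.28, 0, 0, 0, -1, 0, -0.165, 0.28, 0, 0, 0, -1, 0, -0.165, 0.28, 0, 0, 0, -1, 0]

```text
time: 6.8
tool_pos: [519.2, -100.9, 222.2]
tcp_rot: [3.141, -0.003, 1.058]
contact_force: [0.7, 0.3, 0.2]
grip_width: 0.4
```

Request:
carry_out:
  moves: [-0.09, 0.046, 0, 0, 0, -0.28, 0, -0.18, 0.09, 0, 0, 0, -0.56, 0, -0.264, 0.137, 0, 0, 0, -0.84, 0, -0.264, 0.137, 0, 0, 0, -0.98, 0, -0.264, 0.137, 0, 0, 0, -0.98, 0, -0.264, 0.137, 0, 0, 0, -0.98, 0, -0.264, 0.137, 0, 0, 0, -0.98, 0, -0.264, 0.137, 0, 0, 0, -0.98, 0]

```text
time: 7.6
tool_pos: [515.3, -218.9, 222.1]
tcp_rot: [3.14, -0.002, 1.571]
contact_force: [0.6, -1.0, 0.5]
grip_width: 0.9
```

Run:
```python
from h import *
import cv2
im=capture('side')[:,:,::-1]
cv2.imwrite('pics/s3.png',cv2.resize(im[40:240,220:440],None,fx=3,fy=3,interpolation=cv2.INTER_CUBIC))
o=get_obs();print(o['joint_positions'])
```

```text
[-0.5402963   0.42282716  1.46168786  0.00276084  1.25670229 -0.5417436 ]
```

View pics/s3.png

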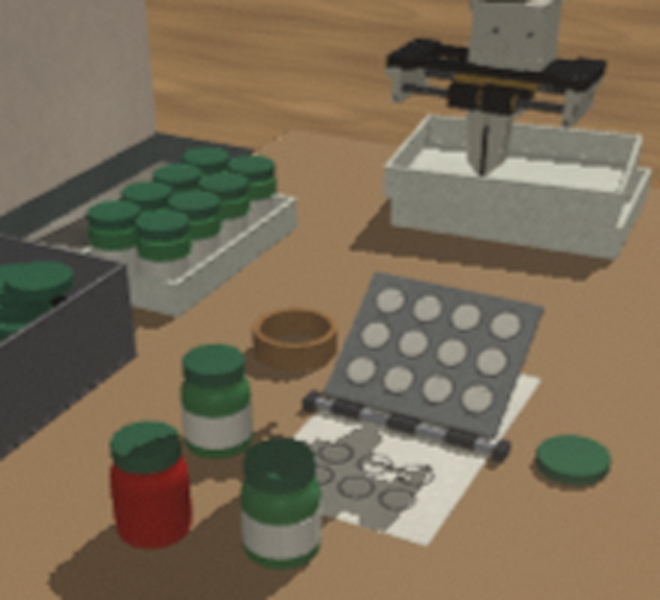

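Request:
carry_out:
  moves: [0, 0, 0.1, 0, 0, 0, 0, 0, 0, 0.2, 0, 0, 0, 0, 0, 0, 0.3, 0, 0, 0, 0, 0, 0, 0.38, 0, 0, 0, 0, 0, 0, 0.38, 0, 0, 0, 0, 0.03, 0, 0.38, 0, 0, 0, 0, 0.06, 0, 0.38, 0, 0, 0, 0, 0.06, 0, 0.38, 0, 0, 0, 0]

```text
time: 8.45
tool_pos: [516.4, -193.1, 72.1]
tcp_rot: [3.137, -0.001, 1.573]
contact_force: [0.6, -1.0, 1.1]
grip_width: 0.7
```

```bash
cat > traj.py <<'E'
from h import *
def tcp(th,Y0=-51,fw=9.5):
    if th<np.pi/2: return Y0-155*np.cos(th)-4*np.sin(th)-fw, 7+155*np.sin(th)-40+17
    p=th-np.pi/2; r=115
    return Y0+r*np.sin(p)-4*np.cos(p)-fw, 7+r*np.cos(p)+4*np.sin(p)+17
if __name__=='__main__':
    import sys,cv2
    o=get_obs();y,z=o['tool_pos'][1:];print(o['tool_pos'],o['contact_force'],o['tcp_rot'])
    for th in np.arange(float(sys.argv[1]),3.2,.12):
        a,b=tcp(th);print(round(th,2),'tcp',round(a,1),round(b,1),' move',round((a-y)/400,3),round((z-b)/400,3))
    im=capture('side')[:,:,::-1]
    cv2.imwrite(f'pics/s_{o["time"]:.2f}.png',cv2.resize(im[60:240,220:440],None,fx=3.3,fy=3.3,interpolation=cv2.INTER_CUBIC));print(o['time'])
E
python3 traj.py 0.58
```

```text
[ 516.37360772 -193.1293761    72.05945738] [ 0.56299136 -0.96997597  1.06166988] [ 3.13744361e+00 -1.13801201e-03  1.57315721e+00]
0.58 tcp -192.3 68.9  move 0.002 0.008
0.7 tcp -181.6 83.9  move 0.029 -0.029
0.82 tcp -169.2 97.3  move 0.06 -0.063
0.94 tcp -155.1 109.2  move 0.095 -0.093
1.06 tcp -139.8 119.2  move 0.133 -0.118
1.18 tcp -123.2 127.3  move 0.175 -0.138
1.3 tcp -105.8 133.4  move 0.218 -0.153
1.42 tcp -87.7 137.2  move 0.263 -0.163
1.54 tcp -69.3 138.9  move 0.31 -0.167
1.66 tcp -54.2 138.9  move 0.347 -0.167
1.78 tcp -40.5 137.3  move 0.381 -0.163
1.9 tcp -27.1 134.1  move 0.415 -0.155
2.02 tcp -14.2 129.3  move 0.447 -0.143
2.14 tcp -1.9 123.0  move 0.478 -0.127
2.26 tcp 9.5 115.3  move 0.507 -0.108
2.38 tcp 20.0 106.3  move 0.533 -0.085
2.5 tcp 29.2 96.0  move 0.556 -0.06
2.62 tcp 37.2 84.8  move 0.576 -0.032
2.74 tcp 43.8 72.6  move 0.592 -0.001
2.86 tcp 48.9 59.8  move 0.605 0.031
2.98 tcp 52.4 46.5  move 0.614 0.064
3.1 tcp 54.2 32.8  move 0.618 0.098
8.45
```

Request:
carry_out:
  moves: [0.015, 0, -0.015, 0, 0, 0, 0, 0.035, 0, -0.03, 0, 0, 0, 0, 0.05, 0, -0.047, 0, 0, 0, 0, 0.068, 0, -0.064, 0, 0, 0, 0, 0.085, 0, -0.08, 0, 0, 0, 0, 0.1, 0, -0.093, 0, 0, 0, 0, 0.118, 0, -0.106, 0, 0, 0, 0, 0.135, 0, -0.118, 0, 0, 0, 0]

```text
time: 9.3
tool_pos: [516.8, -140.8, 121.2]
tcp_rot: [3.134, 0.002, 1.573]
contact_force: [0.1, -4.2, 2.7]
grip_width: 0.4
```

```bash
python3 traj.py 1.06
```

```text
[ 516.82128573 -140.76138145  121.24911371] [ 0.09273632 -4.22522441  2.70626568] [3.13425506e+00 1.93874833e-03 1.57286554e+00]
1.06 tcp -139.8 119.2  move 0.002 0.005
1.18 tcp -123.2 127.3  move 0.044 -0.015
1.3 tcp -105.8 133.4  move 0.087 -0.03
1.42 tcp -87.7 137.2  move 0.133 -0.04
1.54 tcp -69.3 138.9  move 0.179 -0.044
1.66 tcp -54.2 138.9  move 0.216 -0.044
1.78 tcp -40.5 137.3  move 0.251 -0.04
1.9 tcp -27.1 134.1  move 0.284 -0.032
2.02 tcp -14.2 129.3  move 0.316 -0.02
2.14 tcp -1.9 123.0  move 0.347 -0.004
2.26 tcp 9.5 115.3  move 0.376 0.015
2.38 tcp 20.0 106.3  move 0.402 0.037
2.5 tcp 29.2 96.0  move 0.425 0.063
2.62 tcp 37.2 84.8  move 0.445 0.091
2.74 tcp 43.8 72.6  move 0.461 0.122
2.86 tcp 48.9 59.8  move 0.474 0.154
2.98 tcp 52.4 46.5  move 0.483 0.187
3.1 tcp 54.2 32.8  move 0.487 0.221
9.3
```

```bash
ls -t pics | head -1; cp pics/$(ls -t pics|head -1) pics/last1.png
```

```text
s_9.30.png
```

View pics/last1.png

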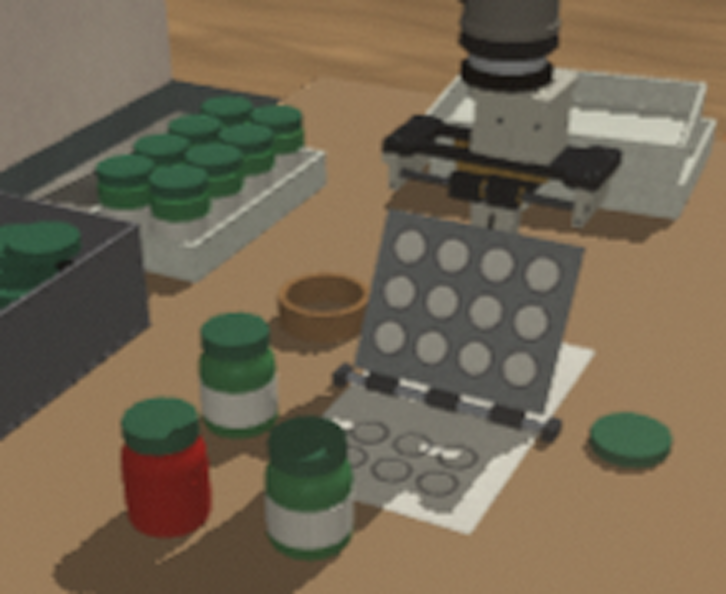

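The leaf follows the closed fingertips, which touch only its free edge near (490,225). The force is about 4 N. Next I take it over upright.

Request:
carry_out:
  moves: [0.037, 0, -0.012, 0, 0, 0, 0, 0.073, 0, -0.026, 0, 0, 0, 0, 0.11, 0, -0.035, 0, 0, 0, 0, 0.148, 0, -0.041, 0, 0, 0, 0, 0.182, 0, -0.044, 0, 0, 0, 0, 0.213, 0, -0.044, 0, 0, 0, 0, 0.243, 0, -0.041, 0, 0, 0, 0, 0.272, 0, -0.035, 0, 0, 0, 0]

```text
time: 10.15
tool_pos: [516.3, -29.9, 135.1]
tcp_rot: [3.135, 0.001, 1.574]
contact_force: [1.0, -2.0, -1.8]
grip_width: 0.3
```

```bash
python3 traj.py 1.9;cp pics/$(ls -t pics|head -1) pics/last2.png
```

```text
[516.27401871 -29.86056972 135.10097944] [ 0.95824652 -1.9697292  -1.81403298] [3.13475291e+00 1.26528637e-03 1.57357295e+00]
1.9 tcp -27.1 134.1  move 0.007 0.002
2.02 tcp -14.2 129.3  move 0.039 0.014
2.14 tcp -1.9 123.0  move 0.07 0.03
2.26 tcp 9.5 115.3  move 0.099 0.05
2.38 tcp 20.0 106.3  move 0.125 0.072
2.5 tcp 29.2 96.0  move 0.148 0.098
2.62 tcp 37.2 84.8  move 0.168 0.126
2.74 tcp 43.8 72.6  move 0.184 0.156
2.86 tcp 48.9 59.8  move 0.197 0.188
2.98 tcp 52.4 46.5  move 0.206 0.222
3.1 tcp 54.2 32.8  move 0.21 0.256
10.15
```

View pics/last2.png

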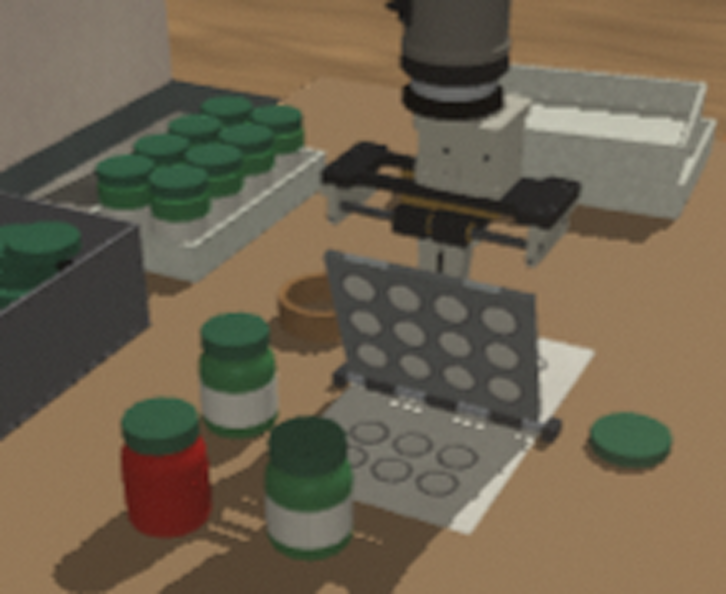

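The leaf is past upright and leaning over the +y page, with the fingers behind it. I continue along the arc.

Request:
carry_out:
  moves: [0.03, 0, 0.01, 0, 0, 0, 0, 0.055, 0, 0.021, 0, 0, 0, 0, 0.08, 0, 0.036, 0, 0, 0, 0, 0.103, 0, 0.053, 0, 0, 0, 0, 0.125, 0, 0.072, 0, 0, 0, 0, 0.145, 0, 0.094, 0, 0, 0, 0, 0.162, 0, 0.117, 0, 0, 0, 0, 0.176, 0, 0.14, 0, 0, 0, 0]

```text
time: 11.0
tool_pos: [515.9, 42.7, 77.8]
tcp_rot: [3.136, -0.0, 1.574]
contact_force: [-1.0, -1.7, 1.6]
grip_width: 0.3
```

```bash
python3 traj.py 2.62;cp pics/$(ls -t pics|head -1) pics/last3.png
```

```text
[515.93444908  42.67287399  77.80714761] [-0.96985841 -1.68241177  1.56016484] [ 3.13582989e+00 -5.16003554e-05  1.57416980e+00]
2.62 tcp 37.2 84.8  move -0.014 -0.017
2.74 tcp 43.8 72.6  move 0.003 0.013
2.86 tcp 48.9 59.8  move 0.015 0.045
2.98 tcp 52.4 46.5  move 0.024 0.078
3.1 tcp 54.2 32.8  move 0.029 0.113
11.0
```

View pics/last3.png

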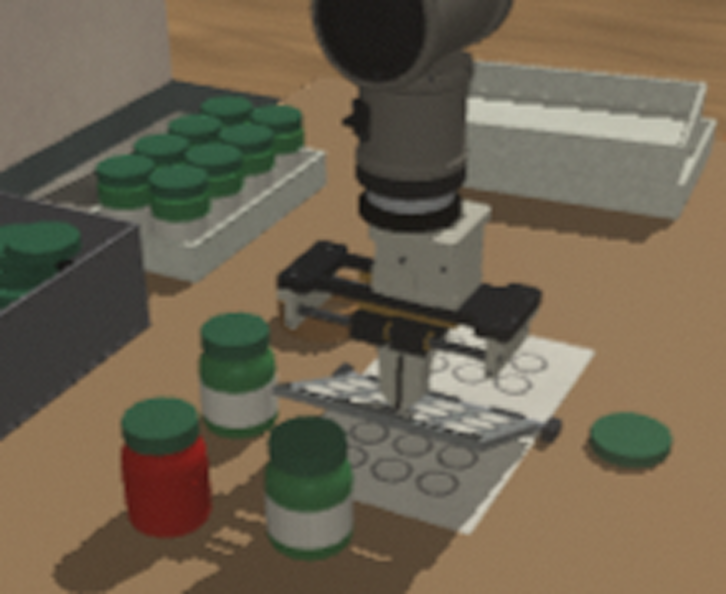

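Request:
carry_out:
  moves: [0.009, 0, 0.02, 0, 0, 0, 0, 0.014, 0, 0.04, 0, 0, 0, 0, 0.019, 0, 0.06, 0, 0, 0, 0, 0.023, 0, 0.078, 0, 0, 0, 0, 0.026, 0, 0.095, 0, 0, 0, 0, 0.028, 0, 0.11, 0, 0, 0, 0, 0.028, 0, 0.122, 0, 0, 0, 0, 0.028, 0, 0.127, 0, 0, 0, 0]

```text
time: 11.85
tool_pos: [515.5, 54.6, 27.7]
tcp_rot: [3.137, -0.001, 1.574]
contact_force: [-11.4, -0.2, 41.0]
grip_width: 0.4
```

A firm stop at 41 N with the tip at 11 mm matches a flat leaf. I rise straight up to check.

Request:
carry_out:
  moves: [0, 0, -0.01, 0, 0, 0, 0, 0, 0, -0.04, 0, 0, 0, 0, 0, 0, -0.12, 0, 0, 0, 0, 0, 0, -0.24, 0, 0, 0, 0, 0, 0, -0.36, 0, 0, 0, 0, 0, 0, -0.45, 0, 0, 0, 0, 0, 0, -0.5, 0, 0, 0, 0, 0, 0, -0.5, 0, 0, 0, 0]

```text
time: 12.65
tool_pos: [516.0, 54.4, 231.1]
tcp_rot: [3.131, -0.0, 1.574]
contact_force: [-0.2, -0.1, 0.3]
grip_width: 0.8
```

Run:
```python
from h import *
import cv2
im=capture('side')[:,:,::-1]
cv2.imwrite('pics/s9.png',cv2.resize(im[100:260,220:440],None,fx=3.6,fy=3.6,interpolation=cv2.INTER_CUBIC))
im=capture('top')[:,:,::-1]
cv2.imwrite('pics/t9.png',cv2.resize(im[90:330,180:480],(750,600),interpolation=cv2.INTER_CUBIC))
o=get_obs();print(o['tool_pos'],o['contact_force'])
```

```text
[514.2668693   54.4277686  227.39151113] [-0.13514594 -0.60227885 -0.44495957]
```

View pics/s9.png

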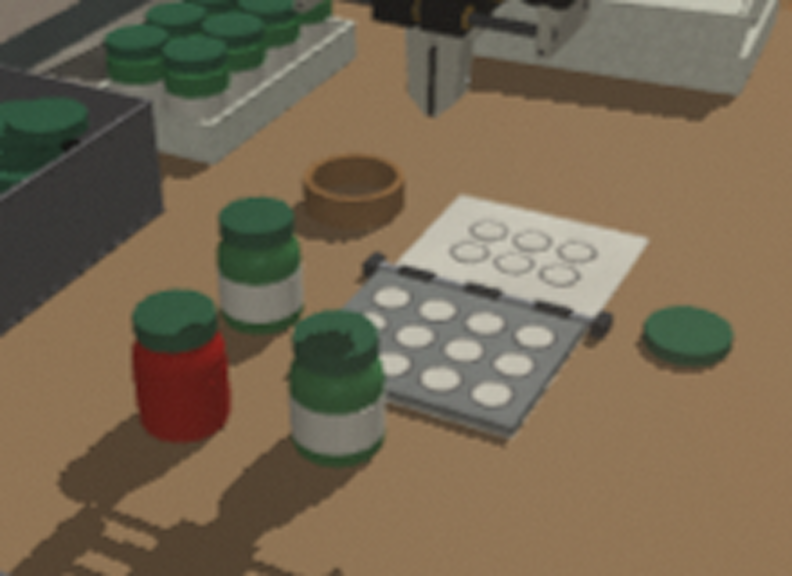

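View pics/t9.png

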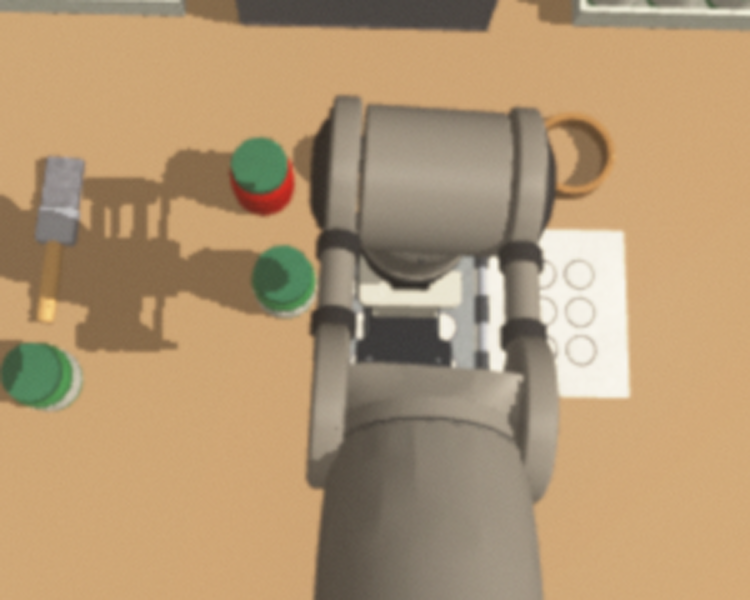

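Run:
```python
from h import *
for th in (3.0,3.07,3.14):
    p=3.14159-th; o=[]
    for n in (4,-4):
        y=-52+155*np.cos(p)-n*np.sin(p)*-1; z=7+155*np.sin(p)+n*np.cos(p)
        u=proj('side',[430,y,z]);o.append(((u-[220,100])*3.6).round(1))
    print(th,o)
print('page corner z0',((proj('side',[430,103,0])-[220,100])*3.6).round(1))
import cv2
cv2.imwrite('pics/c9.png',cv2.resize(cv2.imread('pics/s9.png')[350:480,400:600],None,fx=4,fy=4,interpolation=cv2.INTER_CUBIC))
```

```text
3.0 [array([513.2, 401.1]), array([513.3, 409.2])]
3.07 [array([511.9, 414. ]), array([511.7, 422.6])]
3.14 [array([511.1, 426.3]), array([510.5, 435.2])]
page corner z0 [510.3 438.8]
```

View pics/c9.png

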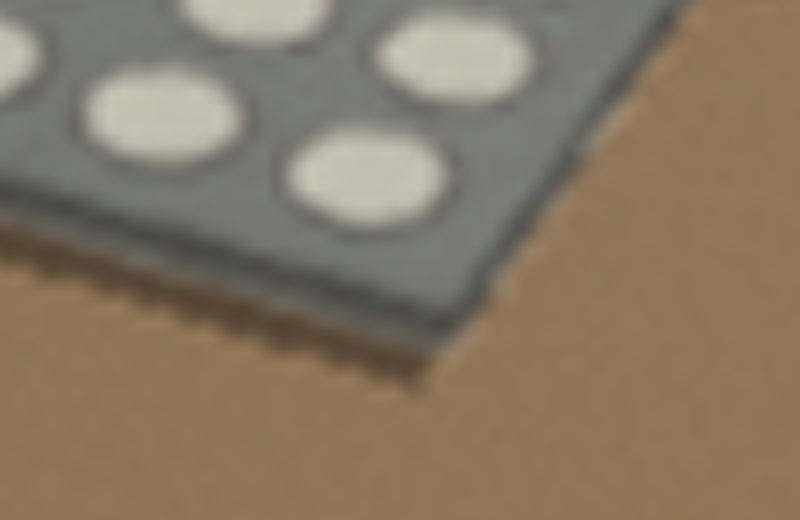

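The leaf's corner is at (512.5,429) in the side crop. The flat prediction is (511,426), against (512,414) for 3.07 rad, so it lies flat. Handing in.

```bash
python3 -c "
from plant import *
print(close_job())"
```

```text
the job is handed in; nothing more can be done
None
```

I slid the jar off the page and pushed the leaf over flat onto it. The job is handed in, finished at about 13 s of the 58 s allowed; no verdict is reported.

- **Jar:** I gripped it, slid it level along +y, and let it go on the bare table. It stands upright at about y = 0.207 m in the guide's frame, where 0.186 m was needed. The wrist camera and the gripper position agreed on this to within 2 mm.
- **Leaf:** The closed fingertips pushed it along its arc at about 1–1.5 rad/s. The force was about 2–5 N at each check during the push. I ended with a 41 N press against the stop, fingertips at about 11 mm.
- **Last checks:** In the side picture the leaf's corner matched the flat prediction to about 3 pixels in the enlarged crop. The arm is clear and touching nothing. The left jar, lid, tape and brush look unmoved in the parts of the last pictures I could see. I checked them only by eye, and the arm hid parts of the top view.
- **Disagreements:** The first jar positions from the three cameras differed by about 10 mm. Closer crops of the top and wrist views cut that to 5 mm in x, and I used a value between the two. The guide's left edge also differed by about 4 mm between cameras. Both were within the margins I used.

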